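# Index the drilling fixture to its load station and hold the spring jaw open at the mark

## Robot

A 6-joint arm with a two-finger parallel gripper is mounted at the origin on a cart in front of the work surface, level with it; the furniture and walls round the work are solid. World frame = base frame: x ahead of the robot, y to its left, z up, the work surface at z = 0. Lengths are in m, angles in rad, forces in N, time in s.
With the tool pointing down it reaches from about 0.275 to 0.75 m from the base axis. Payload 10.2 kg.
Tool frame: the origin (TCP) lies on the centre line of the jaws, within the pads' length; the fingertips stand 14 mm ahead of it and the grasp point (between the pads) lies 5 mm behind it (bot.nose_length is the distance from the TCP to the fingertips, in m); z points along the fingers, y is the line along which they close (so a half turn about z gives the same grasp; the last joint's range is limited). The gripper opens to 85 mm and grips with 20 to 120 N. Pads are 22 mm wide; open, the fingers measure 114 mm over their backs; the gripper's body (76 mm by 85 mm) begins 54 mm behind the grasp point. The pads swing forward as they close: fully open they stand 13 mm farther back than shut.
Start: joints at [-1.503, 0.313, 1.498, -0, 1.331, -0.223], TCP at [0.151, -0.503, 0.245] pointing down, gripper open.
Joint ranges: [-2.94, 2.94], [-0.97, 2.17], [0.19, 2.56], [-1.23, 4.37], [0.02, 3.11], [-2.88, 2.88]. Speed limits (rad/s): [2.39, 2.39, 3.01, 3.14, 3.14, 3.14].

## Interface

Orientations are given as a 3x3 rotation matrix whose columns are the frame's x, y, z axes.
In Python, from rig import state, imaging, order, bot gives the robot as it stands. The module is installed in compiled form; this text tells all that it offers.
- The arm moves only by the tool carry_out, never from a script. Its argument "plan" is a list that holds one entry, the list of rows, each a list of 7 numbers: the shift along the tool's x, y, z in units of 40 mm (1.0 is 40 mm), then the turn, a rotation vector about the tool's x, y, z in units of 10 degrees (1.0 is 10 degrees), then the opening, from 0 (shut) to 1 (fully open). A call has exactly 8 rows; each row shifts and turns the commanded pose from where the row before left it, along the tool's axes as they then stand; what a row does not reach is not made up. A row lasts 1/8 s, in which the tool goes at most 62.5 mm and 10.7 degrees, less where a joint would pass 70% of its speed; a pose out of reach is approached as far as the arm can. A call is refused whole if a number of a shift passes 1 or a number of a turn 1, either way. A call with a gripper value outside its range is refused whole. The fingers move at their own pace and stop on an object; "newtons" is the grip in N (left out, the last holds). Time passes only in rows, so rows that do not move let the fingers close, or fill a call up. It gives the time, the measured TCP pose, the force, the opening and the grip force at its end, in the units of the state.
- state(): the state, without advancing time (a new reading comes with each control period).
- imaging.snapshot(name): name is "scene" or "top"; returns a dict with "color" (420x560x3 uint8, blue, green, red), "depth" (420x560 float32, m along the optical axis (not along the pixel's ray), 0 where there is no reading), "intrinsics" (3x3 intrinsics, pixels), "rvec" (rotation vector, rad) and "tvec" (3), from world to camera coordinates, as OpenCV has them. Camera axes: x right, y down, z forward; pixel columns grow to the right and rows downward; lengths in m; the calibration is good to about 2 mm. A picture is of the moment at which its call begins.
- order.hand_in(): hands the job in; it is judged then, once.
The state is a dict: "t": time; "joint_pos": joint angles; "qvel": joint speeds; "effort": joint torques, N m; "position": TCP position; "eef_rot": TCP orientation; "wrist_force": force on the tool from outside, world axes, zero at the start; "moment": the same for the moment, N m; "opening": finger opening in m; "gripper_force": force on a finger pad.
Only numpy, scipy, OpenCV 4.12 (cv2) and the standard library are available. Lean on these libraries where they do the work, as an engineer would, in place of code of your own. Each camera call takes 0.05 s, during which the arm holds its last target. There are 200 camera calls.

## Task

The brass disc in the green indexing fixture is drilled and a colleague is waiting to lift it out. With the spring jaw left shut on the disc, turn the round table by its upright black knob one stop anticlockwise (seen from above), until it clicks in with the jaw's T-handle over the tongue of the base, and let go of the knob; then pull the T-handle straight out until its pointer stands at the white line on the red rider and keep holding it there: the program finishes with the gripper still holding the jaw open, the disc lying free and undisturbed in its nest. Leave the rider as it is set, and do not disturb the bottle, the tin or the spare disc.

Things in the scene. Friction and masses are not known exactly. Their poses are not given: they have to be found in the camera images.
- fixture_base: Green cast base, fixed on the bench: flange 248 mm in diameter, 12 mm thick, with a tongue to 187 mm from the centre along its own -x axis (load station, roughly towards the robot). Origin on the bench under the table's axis. The tongue carries a scale pillar 63 mm high: 102 to 170 mm out, 47 to 65 mm to the -y side of the tongue's middle line.
- table_axis (a point): Point on the turning axis of the round steel table, at the height of the table's top (64 mm above the bench; table 224 mm in diameter). Its axes are those of the base.
- index_table (a joint): Angle of the round table, rad, positive anticlockwise from above: about 0 at the start, 1.047 at the next stop (load station). Spring detents at both: about 0.6 N m to leave a stop, nearly free between; let go within 0.08 rad of a stop it is drawn in. It carries disc, jaw and knob; the rod bearing, 98 mm from the axis on the T-handle's side, reaches 100 mm above the bench.
- index_knob: Upright round black knob on the table, fixed to it, 23 mm in diameter, standing 95 mm from the table's axis, 70 degrees anticlockwise of the T-handle; origin at its foot on the table top (64 mm above the bench); grip it 25 to 50 mm above its origin (its top is at 56 mm).
- jaw_slide (a joint): Opening of the spring jaw, m: about 0 when shut on the disc, positive as the T-handle is pulled out, stop at 0.032. Spring 7.5 N when shut, growing by 150 N/m; it snaps shut when let go.
- pull_handle: T-handle of the jaw: black level bar, 14 mm in diameter, 74 mm long, on an end block 12 mm thin. Origin at the bar's middle, 107 mm above the bench, 160 mm from the table's axis when shut; own -x axis radially out (the pull), y along the bar. Rod and pointer collar lie 22 mm and more below the bar's axis; over them 45 mm are free on the table side, all beyond.
- pointer (a point): Tip of the pointer that moves with the jaw and T-handle, a thin bent yellow blade 5 mm wide standing out to the side of the pull rod, 42 mm inward of the bar, 48 mm to its -y side, 40 mm lower.
- mark_rider (a joint): Setting of the red rider on the scale of the base, m: the jaw opening at which the pointer stands at its line (0.014 to 0.026, set before the start; stiff, must stay as set).
- mark (a point): White line on the red rider (12 x 21 mm, on top of the scale pillar beside the T-handle's path); axes as the base's, x along the scale. When the table stands at the load station and the jaw is open to the mark, the pointer is level with this point in x.
- work_disc: Drilled brass disc, 93 mm in diameter and 17 mm thick, lying on the table between the fixed V-jaw and the spring jaw; origin at the centre of its underside.
- nest (a point): Centre of the disc's seat on the table's axis, 67 mm above the bench.
- oil_bottle: White squeeze bottle with red spout, 52 mm in diameter, 166 mm high, standing loose on the bench to the right of the fixture; origin under its centre. Leave alone.
- paste_tin: Red and white round tin, 67 mm in diameter, 27 mm high, loose on the bench to the right of the fixture; origin under its centre. Leave alone.
- spare_disc: A second brass disc, 93 mm in diameter and 17 mm thick, loose on the bench to the left of the fixture; origin at the centre of its underside. Leave alone.
Mind the look-alikes: they are no part of the job. What is shaped like the work_disc but blue, orange or purple is not meant.

How it is judged:
By the outcome, as a careful person would: the job done as asked, in the order asked, and still so for the second after the job is handed in, while the arm keeps its last pose, push and grip.
It also fails if it takes over 43 s, if anything falls off the work surface, if the arm or the gripper's body presses on something with over 40 N, if the wrist force passes 120 N, or if a joint passes its speed limit or range.

## Working session

There is one attempt and no reset: what is moved stays moved. The work goes in short steps, Python scripts to look and compute and a tool call to move; the robot and the scene stay as the last step left them, time stands still between calls to the robot, and variables do not carry over. Pictures are saved under pics/ and viewed, at most 10 in all, crops included, and the job is handed in when it is done.

Besides the shell and the picture viewer there is one more tool, called after ">>>" as name(argument=value, ...) on one line, values as JSON. carry_out: Moves the arm, as the interface text tells. Its arguments: {"type":"object","properties":{"plan":{"type":"array"},"newtons":{"type":"number"}},"required":["plan"]}

```bash
mkdir -p pics; cat > h.py <<'E'
import numpy as np,cv2
from rig import state,imaging,order,bot
def snap(n):
    s=imaging.snapshot(n); np.savez(f'pics/{n}.npz',**s); return s
def load(n): return dict(np.load(f'pics/{n}.npz'))
def cloud(s):
    K=s['intrinsics'];R=cv2.Rodrigues(s['rvec'])[0];d=s['depth']
    v,u=np.mgrid[:d.shape[0],:d.shape[1]]
    c=np.stack([(u-K[0,2])/K[0,0]*d,(v-K[1,2])/K[1,1]*d,d],-1)
    return (c-s['tvec'].ravel())@R
def ray(s,u,v):
    K=s['intrinsics'];R=cv2.Rodrigues(s['rvec'])[0]
    o=-R.T@s['tvec'].ravel();r=R.T@np.linalg.inv(K)@[u,v,1];return o,r
def atz(s,u,v,z):
    o,r=ray(s,u,v);return o+r*(z-o[2])/r[2]
E
python3 - <<'E'
from h import *
for n in('scene','top'):
    s=snap(n);cv2.imwrite(f'pics/{n}0.png',s['color']);print(ray(s,280,210),s['intrinsics'][0,0])
print(state())
E
```

```text
(array([-0.43709222,  0.9564339 ,  0.78657341]), array([ 0.67625421, -0.58299265, -0.4504809 ])) 446.37265210352405
(array([0.40089023, 0.02503969, 1.19506729]), array([ 0.16190141,  0.01193198, -0.98674923])) 382.22574433308074
{'t': 0.1, 'joint_pos': array([-1.50340406e+00,  3.13413209e-01,  1.49832688e+00, -1.42158515e-05,
        1.33095462e+00, -2.23384910e-01]), 'qvel': array([ 0.00048802, -0.00237573, -0.00248587,  0.00220491, -0.00112845,
       -0.0002394 ]), 'effort': array([ 4.43584897e-03, -4.12898648e+01, -2.60141337e+01, -6.80421044e-05,
        3.00045765e-03, -1.29939153e-05]), 'position': array([ 0.15049535, -0.50276826,  0.24479536]), 'eef_rot': array([[ 9.58020389e-01,  2.86700063e-01, -8.79914790e-05],
       [ 2.86699984e-01, -9.58019787e-01,  1.09862506e-03],
       [ 2.30678297e-04, -1.07773237e-03, -9.99999393e-01]]), 'wrist_force': array([-0.17122423, -0.07244647,  0.0700249 ]), 'moment': array([-0.03288911, -0.05745198,  0.02189856]), 'gripper_force': 0.0, 'opening': 0.08538485919802984}
```

View pics/scene0.png

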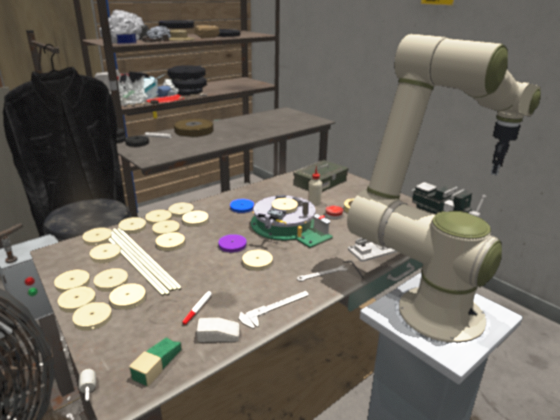

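View pics/top0.png

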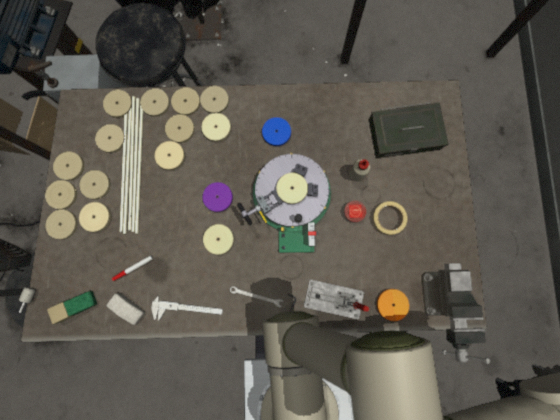

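The top view shows the fixture centred near (291,188), the T-handle at about (243,212), the knob near (297,218), the tongue at (297,238) and the rider near (312,233). I'll enlarge both views.

```bash
python3 - <<'E'
from h import *
a=load('top');b=load('scene')
A=cv2.resize(a['color'][145:260,228:338],None,fx=5,fy=5,interpolation=cv2.INTER_CUBIC)
B=cv2.resize(b['color'][185:255,240:340],None,fx=8,fy=8,interpolation=cv2.INTER_CUBIC)
cv2.imwrite('pics/a1.png',A);cv2.imwrite('pics/b1.png',B)
P=cloud(a)
for n,(u,v) in dict(bench=(250,280),center=(291,188),knob=(297,218),bar=(243,213),rider=(312,233),tong=(297,240),table=(270,175)).items(): print(n,P[v,u].round(4))
E
```

```text
bench [0.3817 0.1375 0.0043]
center [0.652  0.0036 0.0681]
knob [ 0.5531 -0.0096  0.1176]
bar [0.5723 0.144  0.1171]
rider [ 0.514  -0.0539  0.0688]
tong [ 0.4992 -0.0106  0.0132]
table [0.6948 0.0661 0.0662]
```

View pics/a1.png

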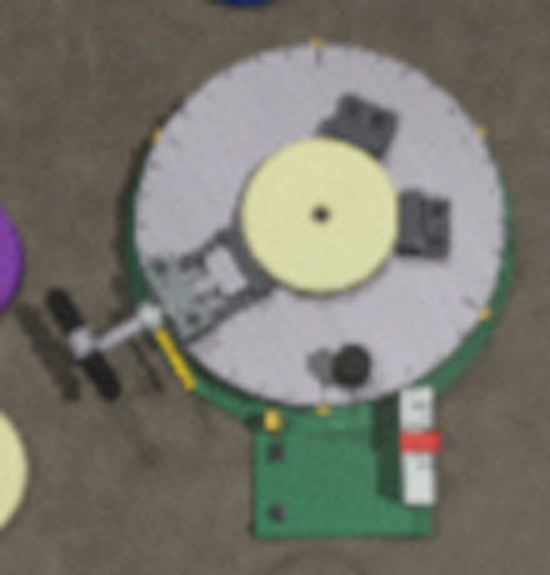

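View pics/b1.png

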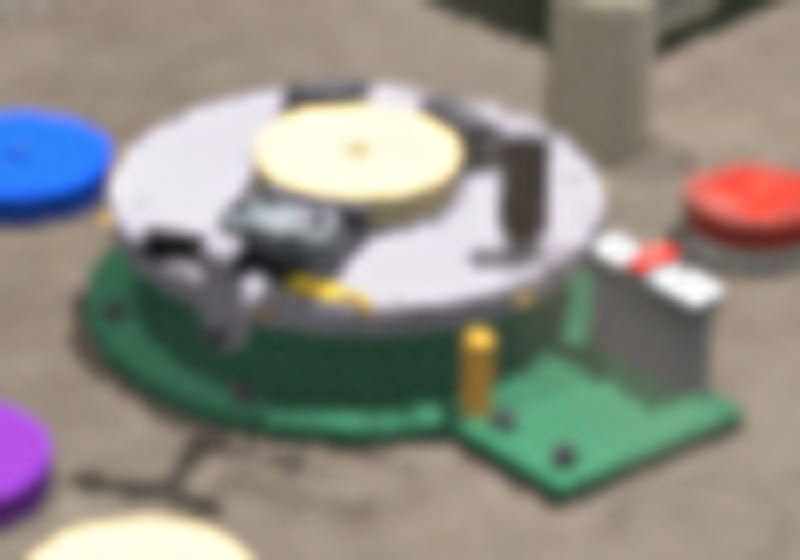

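The crops show the disc at (320,214) in the top crop, the bar ends at (58,297) and (110,390), the knob top at (351,366), and the red rider at (420,441). In the scene crop the knob top is at (524,145) and the rider at (655,257).

```bash
python3 - <<'E'
from h import *
a=load('top');b=load('scene')
ta=lambda U,V:(228+(U+.5)/5-.5,145+(V+.5)/5-.5)
sb=lambda U,V:(240+(U+.5)/8-.5,185+(V+.5)/8-.5)
def tri(p,q):
    o1,r1=ray(a,*p);o2,r2=ray(b,*q)
    A=np.stack([r1,-r2],1);x=np.linalg.lstsq(A,o2-o1,rcond=None)[0]
    p1=o1+r1*x[0];p2=o2+r2*x[1];return (p1+p2)/2,np.linalg.norm(p1-p2)
for n,p,q in [('knob',(351,366),(524,145)),('disc',(320,214),(357,150)),('rider',(420,441),(655,257)),('pin',(272,420),(480,335)),('pillar out',(421,503),(708,292)),('pillar in',(416,389),(612,243))]: print(n,tri(ta(*p),sb(*q)))
g=lambda U,V,z:atz(a,*ta(U,V),z)[:2].round(4)
print('disc',g(320,214,.084))
print('bar',g(58,297,.107),g(110,390,.107),g(84,343,.107))
print('knob',g(351,366,.120))
print('ticks',[g(*p,.064) for p in[(318,43),(158,133),(323,410),(480,132),(484,314)]])
print('tongue',g(253,537,.012),g(432,537,.012),'pillar',g(416,388,.063),g(420,503,.063),'rider',g(420,441,.068))
# rider and pillar segmentation
im=a['color'].astype(int);P=cloud(a)
m=np.zeros(im.shape[:2],bool);m[220:250,295:325]=1
red=m&(im[...,2]>150)&(im[...,1]<110)
print('red',red.sum(),P[red].mean(0),np.median(P[red],0)); print(np.argwhere(red).mean(0))
wh=m&(im.min(-1)>150);print('white',wh.sum(),P[wh].mean(0),P[wh].min(0),P[wh].max(0))
# table circle fit from depth
t=(abs(P[...,2]-.064)<.006)&(np.hypot(P[...,0]-.65,P[...,1])<.15)
c,r=cv2.minEnclosingCircle(P[t][:,:2].astype(np.float32));print(c,r)
d=(abs(P[...,2]-.084)<.005)&(np.hypot(P[...,0]-.65,P[...,1])<.06);print('disc',P[d].mean(0),d.sum())
E
```

```text
knob (array([ 0.55377334, -0.01165174,  0.11851737]), np.float64(0.0007321538549711226))
disc (array([0.64949498, 0.00144085, 0.08413066]), np.float64(0.0018485856288777008))
rider (array([ 0.51407526, -0.05355333,  0.06663261]), np.float64(0.0019773740364010524))
pin (array([0.53104518, 0.03380613, 0.05100685]), np.float64(0.0018729242549590118))
pillar out (array([ 0.47852015, -0.05192882,  0.06454498]), np.float64(0.0004986312197500829))
pillar in (array([ 0.54421335, -0.05427752,  0.06141133]), np.float64(0.006297717989731511))
disc [0.6502 0.0021]
bar [0.6007 0.1558] [0.5455 0.1265] [0.5732 0.1411]
knob [ 0.5533 -0.0119]
ticks [array([ 7.622e-01, -7.000e-04]), array([0.7084, 0.0988]), array([0.5353, 0.0038]), array([ 0.7027, -0.0974]), array([ 0.5903, -0.0946])]
tongue [0.4641 0.0486] [ 0.4609 -0.0616] pillar [ 0.5469 -0.0521] [ 0.4785 -0.0516] rider [ 0.5147 -0.0528]
red 27 [ 0.51461216 -0.0534279   0.06487752] [ 0.51410974 -0.05389353  0.0674061 ]
[232.92592593 311.74074074]
white 123 [ 0.5176568  -0.04728225  0.07245244] [ 4.00890228e-01 -6.40295803e-02  1.45679639e-04] [0.55420079 0.02503969 1.19506729]
(0.6325997710227966, -0.00768020935356617) 0.13096091151237488
disc [0.64666189 0.00431326 0.08504857] 804
```

The measurements agree with the text:

- **Axis:** about (0.650, 0.002).
- **Handle:** 119°, at 0.159 m.
- **Knob:** 188°, top at 0.119.
- **Base yaw:** about -1.5°.

I'll go above the knob first.

>>> carry_out(plan=[[[0.82,-0.55,0,0,0,0,0.6],[0.82,-0.55,0,0,0,0,0.6],[0.82,-0.55,0,0,0,0,0.6],[0.82,-0.55,0,0,0,0,0.6],[0.82,-0.55,0,0,0,0,0.6],[0.82,-0.55,0,0,0,0,0.6],[0.82,-0.55,0,0,0,0,0.6],[0.82,-0.55,0,0,0,0,0.6]]], newtons=50)

```text
t: 1.1
position: [0.3521, -0.2579, 0.2451]
eef_rot: [[0.958, 0.287, -0.0], [0.287, -0.958, 0.0], [-0.0, -0.0, -1.0]]
wrist_force: [0.6, -0.6, -0.3]
opening: 0.051
gripper_force: 0.0
```

>>> carry_out(plan=[[[0.82,-0.55,0,0,0,0,0.6],[0.82,-0.55,0,0,0,0,0.6],[0.82,-0.55,0,0,0,0,0.6],[0.82,-0.55,0,0,0,0,0.6],[0.82,-0.55,0,0,0,0,0.6],[0.82,-0.55,0,0,0,0,0.6],[0.82,-0.55,0,0,0,0,0.6],[0.5,-0.4,0,0,0,0.85,0.6]]])

```text
t: 2.1
position: [0.5425, -0.0233, 0.2448]
eef_rot: [[0.99, 0.14, -0.001], [0.14, -0.99, 0.0], [-0.001, -0.0, -1.0]]
wrist_force: [0.7, -0.4, -0.6]
opening: 0.0516
gripper_force: 0.0
```

>>> carry_out(plan=[[[0.34,-0.24,0,0,0,0,0.6],[0,0,0.8,0,0,0,0.6],[0,0,0.8,0,0,0,0.6],[0,0,0.8,0,0,0,0.6],[0,0,0.7,0,0,0,0.6],[0,0,0.5,0,0,0,0.6],[0,0,0,0,0,0,0],[0,0,0,0,0,0,0]]])

```text
t: 3.1
position: [0.5541, -0.0137, 0.102]
eef_rot: [[0.99, 0.143, 0.0], [0.143, -0.99, -0.0], [0.0, 0.0, -1.0]]
wrist_force: [0.8, -1.1, -5.6]
opening: 0.0213
gripper_force: 49.1
```

>>> carry_out(plan=[[[0,0,0,0,0,0,0],[0,0,0,0,0,0,0],[0,0,0,0,0,0,0],[0,0,0,0,0,0,0],[0,0,0,0,0,0,0],[0,0,0,0,0,0,0],[0,0,0,0,0,0,0],[0,0,0,0,0,0,0]]])

```text
t: 4.1
position: [0.5541, -0.0134, 0.1019]
eef_rot: [[0.99, 0.142, 0.001], [0.142, -0.99, -0.0], [0.001, 0.001, -1.0]]
wrist_force: [-3.5, -3.1, 5.6]
opening: 0.0217
gripper_force: 50.4
```

>>> carry_out(plan=[[[0.005,0.155,0,0,0,-0.375,0],[0.005,0.155,0,0,0,-0.375,0],[0.005,0.155,0,0,0,-0.375,0],[0.005,0.155,0,0,0,-0.375,0],[0.005,0.155,0,0,0,-0.375,0],[0.005,0.155,0,0,0,-0.375,0],[0.005,0.155,0,0,0,-0.375,0],[0.005,0.155,0,0,0,-0.375,0]]])

```text
t: 5.1
position: [0.5737, -0.059, 0.1019]
eef_rot: [[0.785, 0.619, 0.001], [0.619, -0.785, -0.001], [0.001, 0.001, -1.0]]
wrist_force: [-1.7, -4.1, 4.6]
opening: 0.0213
gripper_force: 50.3
```

>>> carry_out(plan=[[[0.005,0.155,0,0,0,-0.375,0],[0.005,0.155,0,0,0,-0.375,0],[0.005,0.155,0,0,0,-0.375,0],[0.005,0.155,0,0,0,-0.375,0],[0.005,0.155,0,0,0,-0.375,0],[0.005,0.155,0,0,0,-0.375,0],[0.005,0.155,0,0,0,-0.375,0],[0.005,0.155,0,0,0,-0.375,0]]])

```text
t: 6.1
position: [0.6136, -0.0893, 0.1019]
eef_rot: [[0.371, 0.928, 0.003], [0.928, -0.371, -0.002], [-0.001, 0.004, -1.0]]
wrist_force: [3.0, -8.2, 0.5]
opening: 0.0213
gripper_force: 50.1
```

>>> carry_out(plan=[[[0,0,0,0,0,0,0],[0,0,0,0,0,0,0],[0,0,0,0,0,0,0.5],[0,0,0,0,0,0,0.5],[0,0,0,0,0,0,0.5],[0,0,0,0,0,0,0.5],[0,0,0,0,0,0,0.5],[0,0,0,0,0,0,0.5]]])

```text
t: 7.1
position: [0.6125, -0.0878, 0.1013]
eef_rot: [[0.372, 0.928, 0.0], [0.928, -0.372, 0.0], [0.0, 0.0, -1.0]]
wrist_force: [0.3, -1.1, 0.9]
opening: 0.0426
gripper_force: 0.0
```

>>> carry_out(plan=[[[0,0,-0.8,0,0,0,0.5],[0,0,-0.8,0,0,0,0.5],[0,0,-0.8,0,0,0,0.5],[-0.8,-0.54,-0.3,0,0,0,0.5],[-0.8,-0.54,0,0,0,0,0.5],[-0.8,-0.54,0,0,0,0,0.5],[-0.8,-0.54,0,0,0,0,0.5],[-0.8,-0.54,0,0,0,0,0.5]]])

```text
t: 8.1
position: [0.4516, -0.1967, 0.2094]
eef_rot: [[0.372, 0.928, 0.0], [0.928, -0.372, -0.0], [-0.0, 0.0, -1.0]]
wrist_force: [0.5, -0.5, -1.3]
opening: 0.0428
gripper_force: 0.0
```

```bash
python3 - <<'E'
from h import *
print(state()['position'])
im={}
for n in('top','scene'):
    S=[imaging.snapshot(n) for _ in range(4)]
    s=S[0];print(n,np.std([x['color'][235,300] for x in S],0))
    s['color']=np.mean([x['color'] for x in S],0);np.savez(f'pics/{n}.npz',**s);im[n]=s['color'].astype(np.uint8)
A=cv2.resize(im['top'][185:255,265:335],None,fx=8,fy=8,interpolation=cv2.INTER_CUBIC)
B=cv2.resize(im['scene'][185:255,250:350],None,fx=8,fy=8,interpolation=cv2.INTER_CUBIC)
cv2.imwrite('pics/a2.png',A);cv2.imwrite('pics/b2.png',B)
E
```

```text
[ 0.45161088 -0.19673188  0.20943699]
top [2.27760839 1.47901995 2.73861279]
scene [0.4330127  0.         0.70710678]
```

View pics/a2.png

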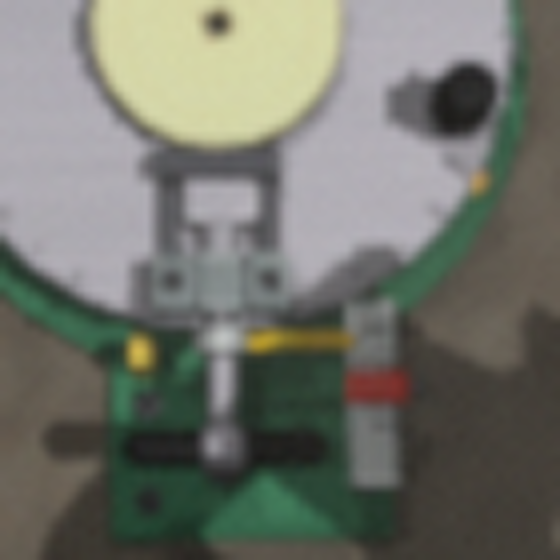

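View pics/b2.png

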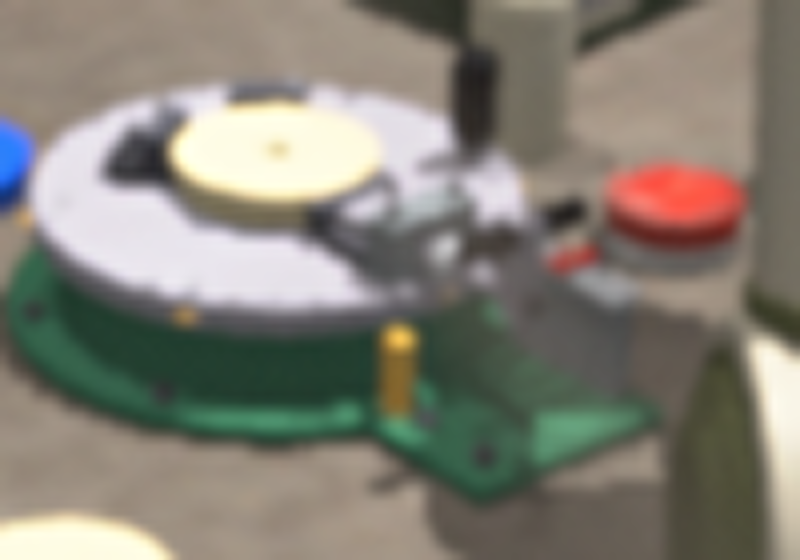

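The table is seated with the handle over the tongue. In the top crop the bar's middle is at (223,446), the pointer tip at about (350,339), and the rider centre at (377,386). Next I'll measure these at sub-pixel precision.

```bash
cat > m.py <<'E'
from h import *
def meas(s):
    im=s['color'].astype(float);b,g,r=im[...,0],im[...,1],im[...,2]
    v,u=np.mgrid[:420,:560]
    def cen(w,box):
        m=np.zeros_like(w);x0,x1,y0,y1=box;m[y0:y1,x0:x1]=w[y0:y1,x0:x1];return (m*u).sum()/m.sum(),(m*v).sum()/m.sum()
    red=np.clip(r-np.maximum(b,g)-25,0,None)
    yel=np.clip(np.minimum(r,g*1.3)-b-35,0,None)
    out={}
    out['rider']=atz(s,*cen(red,(305,322,225,242)),.068)
    for k,(x0,x1) in dict(py_in=(297,301),py_mid=(301,305),py_out=(305,308)).items():
        out[k]=atz(s,*cen(yel,(x0,x1,222,245)),.067)
    return out
E
python3 - <<'E'
from m import *
s=load('top')
for k,p in meas(s).items():print(k,p.round(4))
ta=lambda U,V:(265+(U+.5)/8-.5,185+(V+.5)/8-.5)
g=lambda U,V,z:atz(s,*ta(U,V),z)[:2].round(4)
print('bar',g(223,446,.107),g(125,446,.107),g(325,446,.107),'disc',g(217,22,.084),'knob',g(467,99,.12))
print('pillar',g(374,302,.063),g(376,487,.063))
im=s['color'].astype(int)
print('pillar col R',im[218:250,310:313,2].mean(1).round()); print('G',im[218:250,310:313,1].mean(1).round())
E
```

```text
rider [ 0.5146 -0.0533  0.068 ]
py_in [ 0.533  -0.0139  0.067 ]
py_mid [ 0.5332 -0.0263  0.067 ]
py_out [ 0.5328 -0.037   0.067 ]
bar [0.4909 0.0053] [0.492  0.0401] [ 0.4899 -0.031 ] disc [0.6505 0.0018] knob [ 0.6114 -0.0859]
pillar [ 0.5466 -0.0536] [ 0.4778 -0.0515]
pillar col R [100.  94.  81.  67.  83. 109. 114. 103.  98. 110. 111. 106.  99. 109.
 121. 122. 113. 100. 103. 106. 106. 113. 112. 113. 113. 114. 117. 101.
  52.  38.  39.  37.]
G [ 99.  94.  86.  76.  89. 113. 115. 104.  99. 111. 112. 106.  91.  73.
  56.  55.  50.  74. 101. 108. 107. 114. 115. 115. 115. 116. 119. 104.
  61.  58.  58.  58.]
```

>>> carry_out(plan=[[[0.84,-0.16,0,0,0,0,0.5],[0.84,-0.16,0,0,0,0,0.5],[0.84,-0.16,0,0,0,0,0.5],[0.84,-0.16,0,0,0,0,0.5],[0.84,-0.16,0,0,0,0,0.5],[0.84,-0.16,0,0,0,-1,0.5],[0,0,0,0,0,-1,0.5],[0,0,0,0,0,0,0.5]]])

```text
t: 9.5
position: [0.4922, 0.006, 0.2092]
eef_rot: [[0.032, 0.999, -0.0], [0.999, -0.032, 0.0], [0.0, -0.0, -1.0]]
wrist_force: [0.0, -0.0, -0.5]
opening: 0.0424
gripper_force: 0.0
```

>>> carry_out(plan=[[[0,-0.04,0.6,0,0,-0.03,0.5],[0,0,0.7,0,0,0,0.5],[0,0,0.7,0,0,0,0.5],[0,0,0.4,0,0,0,0.5],[0,0,0.2,0,0,0,0.5],[0,0,0,0,0,0,0.5],[0,0,0,0,0,0,0],[0,0,0,0,0,0,0]]])

```text
t: 10.5
position: [0.4913, 0.0052, 0.1061]
eef_rot: [[0.027, 1.0, 0.003], [1.0, -0.027, -0.0], [-0.0, 0.003, -1.0]]
wrist_force: [0.1, 0.8, -0.4]
opening: 0.0121
gripper_force: 48.7
```

>>> carry_out(plan=[[[0,0,0,0,0,0,0],[0,0,0,0,0,0,0],[0,0,0,0,0,0,0],[0,0,0,0,0,0,0],[0,0,0,0,0,0,0],[0,0,0,0,0,0,0],[0,0,0,0,0,0,0],[0,0,0,0,0,0,0]]])

```text
t: 11.5
position: [0.4912, 0.0052, 0.106]
eef_rot: [[0.027, 1.0, 0.002], [1.0, -0.027, -0.0], [-0.0, 0.002, -1.0]]
wrist_force: [3.4, 0.4, 6.7]
opening: 0.0122
gripper_force: 49.2
```

>>> carry_out(plan=[[[0,-0.06,0,0,0,0,0],[0,-0.06,0,0,0,0,0],[0,-0.06,0,0,0,0,0],[0,-0.06,0,0,0,0,0],[0,-0.06,0,0,0,0,0],[0,-0.06,0,0,0,0,0],[0,0,0,0,0,0,0],[0,0,0,0,0,0,0]]])

```text
t: 12.5
position: [0.4778, 0.0054, 0.1061]
eef_rot: [[0.027, 1.0, 0.005], [1.0, -0.027, -0.001], [-0.001, 0.005, -1.0]]
wrist_force: [9.2, 0.0, 0.9]
opening: 0.0122
gripper_force: 48.8
```

```bash
python3 - <<'E'
from m import *
S=[imaging.snapshot('top') for _ in range(8)]
s=S[0];s['color']=np.mean([x['color'] for x in S],0);np.savez('pics/top2.npz',**s)
st=state();print(st['t'],st['position'],st['wrist_force'])
for k,p in meas(s).items():print(k,p.round(4))
b=imaging.snapshot('scene')['color']
A=cv2.resize(s['color'].astype(np.uint8)[205:255,270:325],None,fx=10,fy=10,interpolation=cv2.INTER_CUBIC)
B=cv2.resize(b[195:240,300:340],None,fx=11,fy=11,interpolation=cv2.INTER_CUBIC)[:500,:240]
cv2.imwrite('pics/a3.png',np.hstack([A,cv2.copyMakeBorder(B,0,500-B.shape[0],0,0,0)]))
E
```

```text
12.9 [0.47777396 0.00539582 0.10607669] [ 9.74387934 -0.80216916  1.03035371]
rider [nan nan nan]
py_in [nan nan nan]
py_mid [nan nan nan]
py_out [nan nan nan]m.py:6: RuntimeWarning: invalid value encountered in scalar divide
  m=np.zeros_like(w);x0,x1,y0,y1=box;m[y0:y1,x0:x1]=w[y0:y1,x0:x1];return (m*u).sum()/m.sum(),(m*v).sum()/m.sum()
```

View pics/a3.png

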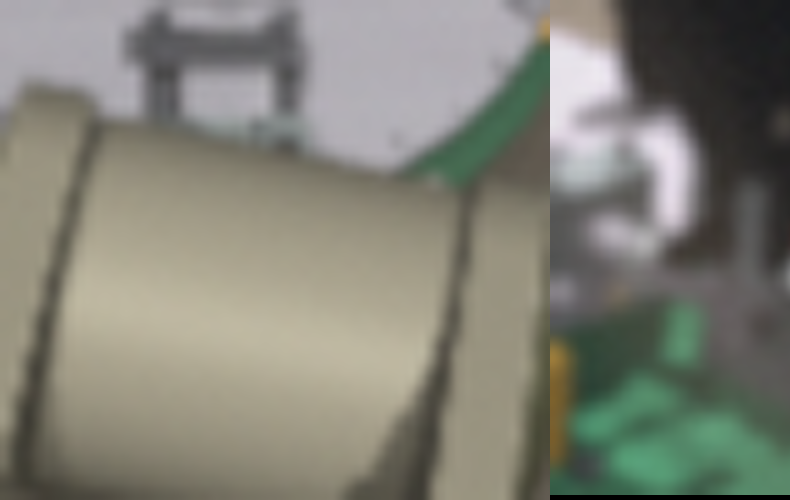

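Both cameras are blocked now: the gripper hides the pointer and rider. I'll refine the rider setting from the earlier clear pictures, using the pillar ends, the blade height and the jaw's own shift.

```bash
python3 - <<'E'
from m import *
from scipy.optimize import least_squares
from scipy.special import erf
t=load('top');im0=cv2.imread('pics/top0.png').astype(float)
K=t['intrinsics']
ya=-.026;c,sn=np.cos(ya),np.sin(ya);ax=np.array([.6503,.0019])
def prof(im,xs,y,z,n='top'):
    s=t if n=='top' else load('scene')
    P=np.stack([ax[0]+c*xs-sn*y,ax[1]+sn*xs+c*y,np.full_like(xs,z)],-1)
    uv=cv2.projectPoints(P,s['rvec'],s['tvec'],s['intrinsics'],None)[0][:,0].astype(np.float32)
    return cv2.remap(im.astype(np.float32),uv[:,:1],uv[:,1:],cv2.INTER_LINEAR)[:,0]
xs=np.arange(-.19,-.085,.0005)
def edges(f,lo,hi,up):  # fit a single blurred step
    m=(xs>lo)&(xs<hi);x=xs[m];y=f[m]
    g=lambda p:p[0]+p[1]*erf((x-p[2])/p[3])-y
    r=least_squares(g,[y.mean(),(y[-1]-y[0])/2,(lo+hi)/2,.002]);return r.x[2]*1e3
for nm,im in(('first',im0),('second',t['color'])):
  for y in(-.053,-.056,-.059):
    f=prof(im,xs,y,.063);w=f.min(1);gr=prof(im,xs,y,.0675)
    rd=np.clip(gr[:,2]-gr[:,1]-20,0,None);rd[(xs<-.16)|(xs>-.11)]=0
    print(nm,y,'ends',round(edges(w,-.181,-.158,1),2),round(edges(w,-.112,-.092,0),2),'rider',(rd*xs).sum()/rd.sum()*1e3,'width',rd.sum()/rd.max()*.5)
# blade height by depth
P=cloud(t);col=t['color']
for v in range(225,231): print([ (int(u),P[v,u].round(3).tolist()) for u in(298,302,306)])
# jaw-frame shift between shut and now in top view
a=t['color'].astype(np.float32).mean(-1);b=load('top2')['color'].astype(np.float32).mean(-1)
xj=np.arange(-.09,-.03,.0005)
for y in(-.015,-.01,-.005,0,.005,.01,.015):
    xs_=xj
    f1=prof(a,xj,y,.08);f2=prof(b,xj,y,.08)
    print(y,f1[::6].round().astype(int).tolist(),f2[::6].round().astype(int).tolist())
E
```

```text
first -0.053 ends -170.65 -104.19 rider -134.46110508293555 width 10.252249
first -0.056 ends -170.78 -103.24 rider -134.48950438182283 width 10.118681
first -0.059 ends -170.75 -102.37 rider -134.4379941935256 width 10.33831
second -0.053 ends -171.21 -103.6 rider -134.32793631781908 width 9.5633545
second -0.056 ends -171.32 -102.99 rider -134.34091213624401 width 9.446123
second -0.059 ends -171.27 -101.83 rider -134.2689869982839 width 9.601332
[(298, [0.539, -0.014, 0.067]), (302, [0.545, -0.028, 0.015]), (306, [0.545, -0.04, 0.014])]
[(298, [0.543, -0.015, 0.012]), (302, [0.543, -0.028, 0.008]), (306, [0.542, -0.04, 0.014])]
[(298, [0.532, -0.013, 0.076]), (302, [0.532, -0.025, 0.073]), (306, [0.531, -0.036, 0.078])]
[(298, [0.529, -0.013, 0.082]), (302, [0.528, -0.024, 0.082]), (306, [0.528, -0.036, 0.081])]
[(298, [0.533, -0.015, 0.013]), (302, [0.533, -0.027, 0.015]), (306, [0.532, -0.04, 0.016])]
[(298, [0.53, -0.015, 0.012]), (302, [0.53, -0.027, 0.014]), (306, [0.53, -0.04, 0.011])]
-0.015 [126, 125, 105, 92, 86, 96, 119, 133, 134, 127, 107, 88, 87, 89, 89, 115, 162, 191,
[... 618 characters left out ...]
8] [136, 158, 169, 171, 171, 161, 135, 106, 95, 104, 135, 159, 155, 133, 124, 153, 186, 196, 196, 197]
0.005 [134, 135, 122, 112, 112, 134, 164, 173, 173, 171, 150, 110, 90, 91, 109, 149, 184, 196, 197, 197] [125, 151, 169, 172, 171, 161, 134, 107, 95, 102, 131, 163, 165, 137, 121, 148, 183, 196, 196, 196]
0.01 [127, 131, 134, 130, 116, 121, 148, 159, 158, 156, 137, 105, 89, 90, 97, 133, 177, 195, 197, 198] [109, 129, 150, 157, 156, 147, 124, 103, 94, 96, 124, 160, 165, 140, 116, 135, 176, 195, 197, 197]
0.015 [120, 118, 113, 115, 109, 99, 98, 100, 99, 94, 83, 80, 87, 90, 90, 116, 161, 190, 198, 198] [103, 100, 97, 95, 96, 88, 83, 90, 93, 93, 108, 133, 146, 146, 132, 132, 163, 189, 197, 197]
```

>>> carry_out(plan=[[[0,-0.04,0,0,0,0,0],[0,-0.04,0,0,0,0,0],[0,0,0,0,0,0,0],[0,0,0,0,0,0,0],[0,0,0,0,0,0,0],[0,0,0,0,0,0,0],[0,0,0,0,0,0,0],[0,0,0,0,0,0,0]]])

```text
t: 13.95
position: [0.4747, 0.0054, 0.1061]
eef_rot: [[0.027, 1.0, 0.005], [1.0, -0.027, -0.001], [-0.001, 0.005, -1.0]]
wrist_force: [9.7, 0.4, 0.3]
opening: 0.0122
gripper_force: 48.8
```

```bash
cat > j.py <<'E'
from m import *
S=[imaging.snapshot('top') for _ in range(6)]
s=S[0];s['color']=np.mean([x['color'] for x in S],0);np.savez('pics/top3.npz',**s)
st=state();print(st['t'],st['position'],st['wrist_force'],st['opening'])
t=load('top');t2=load('top2')
ya=-.026;c,sn=np.cos(ya),np.sin(ya);ax=np.array([.6503,.0019])
def patch(f,z):
    X,Y=np.meshgrid(np.arange(-.10,-.03,.0005),np.arange(-.012,.012,.001),indexing='ij')
    P=np.stack([ax[0]+c*X-sn*Y,ax[1]+sn*X+c*Y,0*X+z],-1).reshape(-1,3)
    uv=cv2.projectPoints(P,f['rvec'],f['tvec'],f['intrinsics'],None)[0].reshape(*X.shape,2).astype(np.float32)
    g=cv2.remap(f['color'].astype(np.float32).mean(-1),uv[...,0],uv[...,1],cv2.INTER_CUBIC);return g.mean(1)
x=np.arange(-.10,-.03,.0005)
def edge(g,x0): # falling edge (bright opening -> dark cross bar): crossing of 135
    k=np.where((g[:-1]>=135)&(g[1:]<135)&(abs(x[:-1]-x0)<.006))[0][-1];return (x[k]+.0005*(g[k]-135)/(g[k]-g[k+1]))*1e3
def dmin(g,x0):
    m=abs(x-x0)<.005;p=np.polyfit(x[m],g[m],2);return -p[1]/2/p[0]*1e3
for z in(.08,.09):
    e=[edge(patch(f,z),x0) for f,x0 in((t,-.059),(t2,-.072),(s,-.076))]
    print(z,e,e[0]-e[1],e[0]-e[2])
E
python3 j.py
```

```text
14.25 [0.4746745  0.0054381  0.10608633] [9.7769877  0.2940401  1.03881116] 0.012657810612832415
0.08 [np.float64(-58.95406362722858), np.float64(-72.07802958670071), np.float64(-75.1176228742115)] 13.12396595947213 16.163559246982928
0.09 [np.float64(-60.679097236366914), np.float64(-73.67355420812963), np.float64(-76.68425487168132)] 12.994456971762716 16.005157635314404
```

```bash
python3 - <<'E'
from m import *
im=cv2.imread('pics/scene0.png').astype(np.float32);s=load('scene')
ya=-.026;c,sn=np.cos(ya),np.sin(ya);ax=np.array([.6503,.0019])
xs=np.arange(-.195,-.085,.0005)
def prof(y,z):
    P=np.stack([ax[0]+c*xs-sn*y,ax[1]+sn*xs+c*y,0*xs+z],-1)
    uv=cv2.projectPoints(P,s['rvec'],s['tvec'],s['intrinsics'],None)[0][:,0].astype(np.float32)
    return cv2.remap(im,uv[:,:1],uv[:,1:],cv2.INTER_LINEAR)[:,0]
for y in(-.053,-.056,-.059):
    f=prof(y,.063).min(1);g=prof(y,.0675);rd=np.clip(g[:,2]-g[:,1]-25,0,None);rd[(xs<-.155)|(xs>-.115)]=0
    h=lambda lo,hi:[(xs[k]*1e3).round(2) for k in np.where(np.diff(f[:]>165)!=0)[0]]
    print(y,h(0,0),'rider',(rd*xs).sum()/rd.sum()*1e3,f[::8].round().astype(int).tolist())
# disc as common reference (true -> 0)
v,u=np.mgrid[:420,:560];b,gg,r=im[...,0],im[...,1],im[...,2]
t0=cv2.imread('pics/top0.png').astype(float);T=load('top')
for n,I,S in(('scene',im,s),('top',t0,T)):
    uvc=cv2.projectPoints(np.array([[.6503,.0019,.084]]),S['rvec'],S['tvec'],S['intrinsics'],None)[0].ravel()
    m=((I[...,2]>190)&(I[...,1]>180)&(I[...,1]-I[...,0]>22)&(np.hypot(u-uvc[0],v-uvc[1])<26)).astype(np.uint8)
    k=max(cv2.findContours(m,cv2.RETR_EXTERNAL,cv2.CHAIN_APPROX_NONE)[0],key=cv2.contourArea)
    (cx,cy),w,_=cv2.fitEllipse(k);p=atz(S,cx,cy,.084)[:2];d=p-ax;print(n,p,w,'base x of disc centre mm',(c*d[0]+sn*d[1])*1e3)
E
```

```text
-0.053 [np.float64(-175.5), np.float64(-140.5), np.float64(-127.0)] rider -137.03457545214968 [132, 131, 128, 121, 124, 166, 222, 236, 243, 240, 238, 240, 228, 201, 147, 105, 114, 165, 213, 234, 244, 235, 210, 185, 187, 216, 225, 229]
-0.056 [np.float64(-175.5), np.float64(-139.0), np.float64(-126.5)] rider -136.53579052319537 [133, 133, 131, 126, 134, 170, 214, 244, 251, 248, 248, 243, 241, 218, 168, 126, 117, 153, 207, 239, 246, 243, 233, 195, 184, 201, 223, 228]
-0.059 [np.float64(-175.5), np.float64(-138.0), np.float64(-125.5)] rider -136.15479124821246 [135, 134, 134, 132, 136, 166, 210, 244, 250, 251, 245, 241, 240, 217, 180, 140, 121, 144, 193, 238, 244, 244, 234, 207, 179, 189, 211, 226]
scene [0.64579971 0.00247237] (10.272269248962402, 23.76081657409668) base x of disc centre mm -4.5136497392271195
top [0.65033639 0.00179131] (28.45079231262207, 29.55134391784668) base x of disc centre mm 0.03919941822157578
```

```bash
python3 - <<'E'
from h import *
print(state()['position'],state()['wrist_force']);print(order.hand_in())
E
```

```text
[0.4746745  0.0054381  0.10608633] [9.7769877  0.2940401  1.03881116]
the job is handed in; nothing more can be done
None
```

I turned the table one stop anticlockwise to the load station and let go of the knob, then pulled the jaw open about 16.2 mm; the gripper is still holding it there and the job is handed in. The arm hid the pointer and rider during the pull, so I worked out where the line is from earlier clear images (about 16.2 mm, give or take 0.5 mm) and never saw the pointer meet it.

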